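# Load the dip rod and slide the vial carriage to its detent

### The job

At the glass bench, take the wooden-handled dip rod out of the tool block, push it fully down into the narrow vial on the blue carriage and let go of it. Then grip the carriage by its orange handle and slide it along the rail until its spring ball clicks into the notch of the brass detent (white line level with the red lines), without running past the notch. Finish while still gripping the handle, holding the carriage still at the notch with the rod fully down in the vial, and leave everything else on the bench where it is.

Things in the scene. Friction and masses are not known exactly. Their poses are not given: they have to be found in the camera images.
- rod: dip rod: thin steel rod (6 mm dia, 50 mm long, tapered tip) below a light wooden handle (14 mm dia, 45 mm long) with a green band at the top; 20 to 42 g. Origin at the rod's tip, z along it towards the handle's top (95 mm up). It stands upright in one of the block's sockets (which one varies), its handle's flat foot resting on the block's top, so that the whole handle sticks up
- rod_shoulder (a point): centre of the flat foot of the dip rod's handle, where the thin rod begins: 50 mm above the tip, 45 mm below the handle's top
- block: fixed wooden tool block 165 x 50 x 60 mm (x, y, z), origin under its centre, z up; three round sockets (11 mm wide, 55 mm deep) in its top in a row along its x, 55 mm apart: one holds the dip rod, one the scribe, one is empty
- rail: fixed aluminium slide rail on the table, 40 mm wide (x), 400 mm long (y), 16 mm high, with black end stops; origin under its centre; the blue carriage slides along its +y
- carriage: blue carriage sliding on the rail: plate 42 mm (x) by 150 mm (y), its top 40 mm above the table, with the vial on its +y half and the orange handle on its -y half; origin on the table under the white line across its middle, axes as the rail's, spring ball under its middle. It can go 110 mm to -y and 115 mm to +y of the rail's middle, with about 1.2 N of friction, and stays where it is left
- carriage_mark (a point): white line across the middle of the carriage's top, 40 mm above the table, straight above the spring ball; on the rail's centreline
- vial_mouth (a point): centre of the opening in the white rim of the amber vial, which is fixed upright on the carriage 50 mm to the +y side of the white line; rim 29 mm dia, 100 mm above the table; round bore 9 mm wide and 55 mm deep. The dip rod is fully in when its handle's foot rests on the rim
- handle_top (a point): centre of the top of the carriage's upright orange handle, 135 mm above the table, 50 mm to the -y side of the white line and 100 mm from the vial's axis. The handle is 26 mm across the rail (x), 16 mm along it (y), 95 mm tall; axes as the rail's
- detent: brass detent fixed on the rail, where along it varies, always to the +y of the white line at the start: two low ridges across the rail 10 mm apart, the notch midway, and on each side of the rail a brass cheek with a red line (centres 36 mm, outsides 46 mm from the rail's centreline, tops 22 mm above the table). Origin on the rail's top under the notch; axes as the rail's
- notch (a point): the notch, level with the red lines, 22 mm above the table. The ball sits in it when the white line is straight above this point. Pushed to +y, the ball meets the first ridge 11 mm before the notch (6 to 10 N), drops in with a click from 5 mm before it and is drawn to the middle; a similar push brings it out over the second ridge, 5 mm past the notch
- scribe: blue-handled scribe standing in another socket of the tool block; same shape and size as the dip rod; leave it
- spool: white and silver solder spool, 52 mm dia, 28 mm high; origin under its centre; leave it
- pliers: red-handled pliers lying flat, 185 mm long, 14 mm high; origin under the pivot; leave them
- flux_bottle: white bottle with red cap, 52 mm dia, 130 mm high; origin under its centre; leave it
- dish: green glass bowl, 110 mm dia, 30 mm high; origin under its centre; leave it
- glass_green_pc: flat piece of green glass 90 x 60 x 4 mm; origin under its centre; leave it
- glass_amber_pc: flat piece of amber glass 70 x 50 x 4 mm; origin under its centre; leave it
Not all that is in view belongs to the job. Of the things like the detent, leave any that is black or turquoise; of the rest the smaller one is meant.

How it is judged:
By the outcome, as a careful person would: the job done as asked, in the order asked, and still so for the second after the job is handed in, while the arm keeps its last pose, push and grip.
It also fails if it takes over 72 s, if anything falls off the work surface, if the arm or the gripper's body presses on something with over 40 N, if the wrist force passes 120 N, or if a joint passes its speed limit or range.

### The arm

A 6-joint arm with a two-finger parallel gripper is mounted at the origin on the work surface. World frame = base frame: x ahead of the robot, y to its left, z up, the work surface at z = 0. Lengths are in mm, angles in rad, forces in N, time in s.
With the tool pointing down it reaches from about 350 to 975 mm from the base axis. Payload 7.1 kg.
Tool frame: the origin (TCP) lies between the finger pads, 19 mm behind the fingertips; this is the grasp point; z points along the fingers, y is the line along which they close (so a half turn about z gives the same grasp; the last joint's range is limited). The gripper opens to 88 mm and grips with 3 to 60 N. Pads are 20 mm wide; open, the fingers measure 115 mm over their backs; the gripper's body (75 mm by 178 mm) begins 61 mm behind the grasp point.
Start: joints at [1.117, 0.423, 1.63, -0, 1.089, -0.019], TCP at [263.236, 566.844, 241.375] pointing down, gripper open.
Joint ranges: [-3, 3], [-0.9, 2.11], [0.09, 2.58], [-1.31, 4.45], [0.11, 2.69], [-2.54, 2.54]. Speed limits (rad/s): [2.39, 2.39, 3.01, 3.14, 3.14, 3.14].

### API

Orientations are given as a rotation vector (axis times angle).
In Python, from workcell import ctrl, cams gives the robot as it stands.
- The arm moves only by the tool move_arm, never from a script. Its argument "steps" is a list of rows, each a list of 3 entries, a list of its own where there are three numbers: the shift along the tool's x, y, z in units of 25 mm (1.0 is 25 mm), then the turn about the tool's z in units of 5 degrees (1.0 is 5 degrees), then the closure, from 0 (fully open) to 1 (shut). A call has 1 to 20 rows; each row shifts and turns the commanded pose from where the row before left it, along the tool's axes as they then stand; what a row does not reach is not made up. A row lasts 1/12 s, in which the tool goes at most 41.7 mm and 7.16 degrees, less where a joint would pass 70% of its speed; a pose out of reach is approached as far as the arm can. A call is refused whole if a number of a shift passes 1 or a number of a turn 1, either way. A call with a gripper value outside its range is refused whole. The fingers move at their own pace and stop on an object; the grip force is fixed at half the most. Time passes only in rows, so rows that do not move let the fingers close. It gives the time, the measured TCP pose, the force, the opening and the grip force at its end, in the units of the state.
- ctrl.get_obs(): the state, without advancing time (a new reading comes with each control period).
- cams.get_image(name): name is "side" or "top"; returns a dict with "image" (480x640x3 uint8, red, green, blue), "camera_matrix" (3x3 intrinsics, pixels), "k1" (the pictures are not rectified: a ray, as slopes to the right and down, at radius r is drawn at 1 + k1 r^2 times it, then the intrinsics apply), "xyz" and "rotation" of the camera in the world. Camera axes: x right, y down, z forward; pixel columns grow to the right and rows downward; lengths in mm; the calibration is good to about 2 mm. A picture is of the moment at which its call begins. There is no depth.
- ctrl.close_job(): hands the job in; it is judged then, once.
Trained networks look in the newest picture that a camera, given by its name, has taken for a name from the list of things; names that differ only in an ending like _2 or _b are one class to them, and where a whole thing is asked for, a point or a joint stands for the part that bears it (a point fixed in the world has none). Each returns a list of dicts, best first, with "p" (0 to 1); they miss things now and then, are a little off and sometimes report something else, mostly with a low value. They report only what shows in the picture. A call takes as long as a camera call. They do not tell look-alikes from the thing itself.
- cams.boxes_of(camera, thing): "rect" ([centre column, centre row, width, height] in pixels, round what is visible of it).
- cams.cut_out(camera, thing): "pixels" (480x640 bool, what is visible of it) and "rect" ([centre column, centre row, width, height] in pixels, round what is visible of it).
The state is a dict: "t": time; "qpos": joint angles; "qvel": joint speeds; "joint_torque": joint torques, N m; "ee_pos": TCP position; "orientation": TCP orientation; "ft_force": force on the tool from outside, world axes, zero at the start; "moment": the same for the moment, N m; "width": finger opening in mm; "grasp_force": force on a finger pad.
Only numpy, scipy, OpenCV 4.12 (cv2) and the standard library are available. Lean on these libraries where they do the work, as an engineer would, in place of code of your own. Each camera call takes 0.05 s, during which the arm holds its last target. There are 200 camera calls.

## Working session

There is one attempt and no reset: what is moved stays moved. The work goes in short steps, Python scripts to look and compute and a tool call to move; the robot and the scene stay as the last step left them, time stands still between calls to the robot, and variables do not carry over. Pictures are saved under pics/ and viewed, at most 10 in all, crops included, and the job is handed in when it is done.

Besides the shell and the picture viewer there is one more tool, called as name([rows], argument=value, ...), one row to a line, values as JSON. move_arm: Moves the arm, as the interface text tells. Its arguments: {"type":"object","properties":{"steps":{"type":"array"}},"required":["steps"]}

```bash
mkdir -p pics; cat > h.py <<'E'
import numpy as np, cv2
from workcell import ctrl, cams
def ray(im,u,v):
    K=np.array(im["camera_matrix"],float);k=im["k1"]
    d=np.array([(u-K[0,2])/K[0,0],(v-K[1,2])/K[1,1]]);s=d.copy()
    for _ in range(30): s=d/(1+k*(s@s))
    r=np.array(im["rotation"]); 
    return np.array(im["xyz"],float), r@np.array([s[0],s[1],1.])
def atz(im,u,v,z):
    o,d=ray(im,u,v); return o+d*(z-o[2])/d[2]
def proj(im,p):
    K=np.array(im["camera_matrix"],float)
    c=np.array(im["rotation"]).T@(np.array(p,float)-im["xyz"]); s=c[:2]/c[2]; s=s*(1+im["k1"]*(s@s))
    return K[:2,:2]@s+K[:2,2]
def tri(a,pa,b,pb):
    o1,d1=ray(a,*pa);o2,d2=ray(b,*pb)
    t=np.linalg.lstsq(np.c_[d1,-d2],o2-o1,rcond=None)[0]
    p,q=o1+d1*t[0],o2+d2*t[1]; return (p+q)/2,np.linalg.norm(p-q)
E
python3 - <<'E'
from h import *
for c in("side","top"):
    im=cams.get_image(c); cv2.imwrite(f"pics/{c}0.png",im["image"][...,::-1])
    print(c,im["xyz"],np.round(im["rotation"],3).tolist(),im["camera_matrix"],im["k1"])
    for t in["rod","rod_shoulder","block","rail","carriage","carriage_mark","vial_mouth","handle_top","detent","notch","scribe"]:
        print(t,[(np.round(r["rect"],1).tolist(),round(r["p"],2)) for r in cams.boxes_of(c,t)[:4]])
E
```

```text
side [ 383.27775126 -696.0905256   730.1140822 ] [-2.263, 0.108, -0.061] [[470.51691291   0.         323.59695368]
 [  0.         470.51691291 241.65315168]
 [  0.           0.           1.        ]] -0.10668738909930915
rod [([433.1, 388.2, 12.5, 20.9], 0.51), ([379.4, 280.2, 43.9, 71.6], 0.34), ([390.1, 181.2, 40.5, 22.0], 0.3)]
rod_shoulder [([432.2, 384.1, 16.2, 24.4], 0.57)]
block [([395.6, 403.1, 105.9, 50.5], 0.89)]
rail [([368.7, 270.8, 80.2, 132.3], 0.96)]
carriage [([380.8, 279.9, 44.8, 75.3], 0.89)]
carriage_mark [([379.2, 280.4, 42.5, 76.5], 0.56)]
vial_mouth [([380.4, 277.9, 43.1, 79.5], 0.72)]
handle_top [([378.8, 280.3, 42.5, 70.4], 0.89), ([290.2, 337.5, 28.0, 32.4], 0.56)]
detent [([203.8, 210.9, 52.6, 20.3], 0.8), ([408.2, 221.2, 32.4, 20.3], 0.79), ([291.4, 247.9, 56.3, 29.9], 0.72), ([352.6, 253.1, 27.3, 19.3], 0.56)]
notch [([291.9, 249.4, 57.5, 31.8], 0.98), ([206.1, 209.5, 51.3, 24.6], 0.94), ([408.8, 221.2, 38.3, 22.8], 0.86), ([352.5, 252.9, 29.4, 15.4], 0.75)]
scribe [([363.7, 386.4, 9.8, 24.2], 0.54)]
top [385.47438353  47.17730167 977.93169672] [-2.172, 2.159, -0.097] [[445.7641878    0.         321.84583174]
 [  0.         445.7641878  237.57921697]
 [  0.           0.           1.        ]] -0.09205713121266783
rod []
rod_shoulder [([495.5, 181.2, 15.6, 12.1], 0.62)]
block [([483.1, 206.5, 38.8, 79.2], 0.91)]
rail [([311.1, 200.8, 194.2, 58.7], 0.69)]
carriage [([354.6, 195.0, 74.2, 37.6], 0.81), ([293.5, 208.5, 13.6, 46.8], 0.68)]
carriage_mark [([353.8, 194.4, 71.4, 36.9], 0.81)]
vial_mouth [([356.2, 196.3, 69.1, 35.8], 0.75)]
handle_top [([356.4, 195.1, 72.1, 40.1], 0.95)]
detent [([248.6, 145.0, 25.2, 43.2], 0.74), ([284.5, 273.4, 31.7, 55.2], 0.68), ([199.0, 383.3, 25.8, 66.2], 0.65)]
notch [([201.6, 379.1, 28.7, 64.7], 0.95), ([282.9, 276.8, 35.1, 61.9], 0.87), ([249.6, 142.4, 26.0, 41.0], 0.74), ([294.3, 208.2, 15.6, 47.1], 0.69)]
scribe [([486.5, 229.9, 13.2, 8.5], 0.64)]
```

```bash
sed -i 's/np.array(im\["rotation"\])/cv2.Rodrigues(np.array(im["rotation"],float))[0]/' h.py
python3 - <<'E'
import cv2
a=cv2.imread("pics/side0.png")[160:460,180:500];b=cv2.imread("pics/top0.png")[120:300,230:530]
cv2.imwrite("pics/s1.png",cv2.resize(a,(640,600),interpolation=cv2.INTER_CUBIC));cv2.imwrite("pics/t1.png",cv2.resize(b,(800,480),interpolation=cv2.INTER_CUBIC))
E
```

```text
(no output)
```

View pics/s1.png

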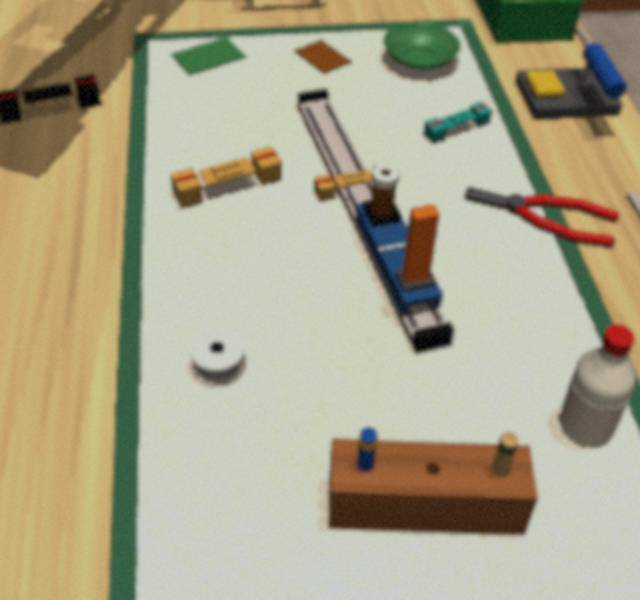

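View pics/t1.png

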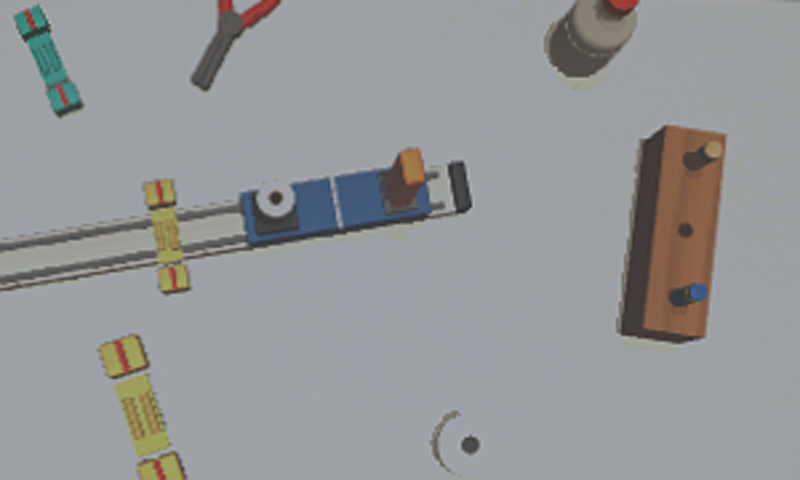

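View pics/top0.png

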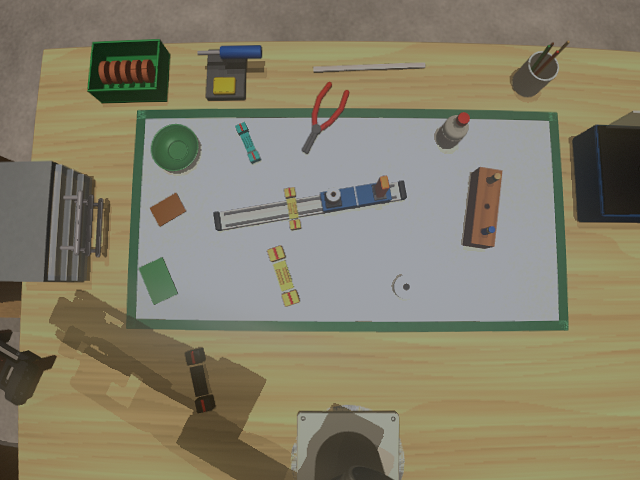

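The pictures show: the rod (tan handle) in the block's socket at top-image (496,177) / side (434,380). The vial's rim is at top (333,194) / side (372,246), the orange handle's top at (383,180) / (392,265), and the small brass detent on the rail at top (293,208). The larger brass, turquoise and black look-alikes are off the rail.

```bash
python3 - <<'E'
from h import *
ims=cams.get_image("side");imt=cams.get_image("top")
T=lambda x,y:(230+(x+.5)*300/800-.5,120+(y+.5)*300/800-.5); S=lambda x,y:(180+(x+.5)/2-.5,160+(y+.5)/2-.5)
for n,t,s,z in[("rodtop",(711,149),(509,439),105),("scribetop",(699,291),(369,434),105),("vial",(276,198),(385,173),100),("handle",(409,157),(424,211),135),("mark",(338,202),(392,247),40),
   ("socket",(685,230),(432,468),60)]:
    p,e=tri(imt,T(*t),ims,S(*s)); print(n,p.round(1),round(e,1),"topz",atz(imt,*T(*t),z).round(1),"sidez",atz(ims,*S(*s),z).round(1))
for n,t in[("cheekR",(174,279)),("cheekL",(160,193))]: print(n,atz(imt,*T(*t),22).round(1))
for n,t in[("mark a",(333,179)),("mark b",(342,226))]: print(n,atz(imt,*T(*t),40).round(1))
# red lines near detent, orange & blue segmentation
hsv=cv2.cvtColor(imt["image"],cv2.COLOR_RGB2HSV)
m=((hsv[...,0]<9)|(hsv[...,0]>172))&(hsv[...,1]>120)
m[:180]=0;m[235:]=0;m[:,:282]=0;m[:,306:]=0
n,l,st,c=cv2.connectedComponentsWithStats(m.astype(np.uint8))
for i in range(1,n): print("red",st[i,4],c[i].round(1),atz(imt,*c[i],22).round(1))
m=(abs(hsv[...,0].astype(int)-110)<12)&(hsv[...,1]>130); m[:175]=0;m[215:]=0;m[:,:315]=0;m[:,395:]=0
ys,xs=np.nonzero(m); pts=np.array([atz(imt,x,y,40)[:2] for x,y in zip(xs,ys)],np.float32)
print("blue",len(xs),cv2.minAreaRect(pts))
for b in[(483.1,206.5)]: print("block",atz(imt,*b,60))
o=ctrl.get_obs(); print({k:np.round(v,3).tolist() for k,v in o.items()})
E
```

```text
rodtop [ 601.1 -296.9  103.3] 0.5 topz [ 600.5 -296.2  105. ] sidez [ 600.8 -298.   105. ]
scribetop [ 492.2 -282.5  105.9] 0.8 topz [ 491.9 -282.8  105. ] sidez [ 492.8 -281.9  105. ]
vial [561.5  33.7  99.4] 1.0 topz [560.9  33.7 100. ] sidez [561.8  33.1 100. ]
handle [582.4 -62.  132.6] 5.6 topz [584.7 -61.9 135. ] sidez [578.7 -65.1 135. ]
mark [567.2 -16.6  41.3] 4.9 topz [569.9 -16.9  40. ] sidez [565.  -15.6  40. ]
socket [ 546.  -290.    60.6] 0.4 topz [ 545.9 -290.2   60. ] sidez [ 546.4 -289.6   60. ]
cheekR [509.4 115.   22. ]
cheekL [580.3 127.4  22. ]
mark a [588.7 -12.9  40. ]
mark b [550.4 -20.1  40. ]
red 10 [289.5 191.5] [581.5 127.8  22. ]
red 12 [294.6 223.2] [511.9 115.8  22. ]Traceback (most recent call last):
  File "<stdin>", line 17, in <module>
cv2.error: OpenCV(4.12.0) /io/opencv/modules/imgproc/src/convhull.cpp:143: error: (-215:Assertion failed) total >= 0 && (depth == CV_32F || depth == CV_32S) in function 'convexHull'
```

```bash
cat >> h.py <<'E'
def state():
    o=ctrl.get_obs(); R=cv2.Rodrigues(np.array(o["orientation"],float))[0]
    print("t",round(o["t"],2),"p",np.round(o["ee_pos"],1),"yaw of tool y",round(np.degrees(np.arctan2(R[1,1],R[0,1])),1),"f",np.round(o["ft_force"],1),"w",round(o["width"],1),round(o["grasp_force"],1))
    return o,R
def need(*targets):
    o,R=state(); p=np.array(o["ee_pos"],float)
    for t in targets:
        print("to",np.round(t,1),"tool units",((R.T@(np.array(t,float)-p))/25).round(2)); p=np.array(t,float)
E
python3 - <<'E'
from h import *
o,R=state(); print(R.round(3)); need((601,-297,241))
E
```

```text
t 1.3 p [263.2 566.9 241.4] yaw of tool y 65.1 f [-0.2  0.3  0.3] w 87.7 0.0
[[-0.907  0.421 -0.   ]
 [ 0.421  0.907  0.   ]
 [ 0.    -0.    -1.   ]]
t 1.3 p [263.2 566.9 241.4] yaw of tool y 65.1 f [-0.2  0.3  0.3] w 87.7 0.0
to [ 601 -297  241] tool units [-2.681e+01 -2.565e+01  1.000e-02]
```

move_arm([
  [[0,0,0],-1,0],
  [[0,0,0],-1,0],
  [[0,0,0],-1,0],
  [[0,0,0],-1,0],
  [[0,0,0],-1,0],
  [[0,0,0],-1,0],
  [[0,0,0],-1,0],
  [[-0.2,-1,0],0,0],
  [[-0.2,-1,0],0,0],
  [[-0.2,-1,0],0,0],
  [[-0.2,-1,0],0,0],
  [[-0.2,-1,0],0,0],
  [[-0.2,-1,0],0,0],
  [[-0.2,-1,0],0,0],
  [[-0.2,-1,0],0,0],
  [[-0.2,-1,0],0,0],
  [[-0.2,-1,0],0,0],
  [[-0.2,-1,0],0,0],
  [[-0.2,-1,0],0,0],
  [[-0.2,-1,0],0,0],
])

```text
t: 2.97
ee_pos: [384.5, 257.1, 241.6]
orientation: [-0.276, 3.129, 0.0]
ft_force: [-0.1, -0.2, -0.1]
width: 87.6
grasp_force: 0.0
```

move_arm([
  [[-0.2,-1,0],0,0],
  [[-0.2,-1,0],0,0],
  [[-0.2,-1,0],0,0],
  [[-0.2,-1,0],0,0],
  [[-0.2,-1,0],0,0],
  [[-0.2,-1,0],0,0],
  [[-0.2,-1,0],0,0],
  [[-0.2,-1,0],0,0],
  [[-0.2,-1,0],0,0],
  [[-0.2,-1,0],0,0],
  [[-0.2,-1,0],0,0],
  [[-0.2,-1,0],0,0],
  [[-0.2,-1,0],0,0],
  [[-0.2,-1,0],0,0],
  [[-0.2,-1,0],0,0],
  [[-0.2,-1,0],0,0],
  [[-0.2,-1,0],0,0],
  [[-0.2,-1,0],0,0],
  [[-0.2,-1,0],0,0],
  [[-0.2,-1,0],0,0],
])

```text
t: 4.63
ee_pos: [570.5, -217.8, 241.4]
orientation: [-0.276, 3.129, -0.0]
ft_force: [0.7, -0.3, 0.0]
width: 87.9
grasp_force: 0.0
```

```bash
python3 - <<'E'
from h import *
need((601,-297,150),(601,-297,85))
E
```

```text
t 4.63 p [ 570.5 -217.8  241.4] yaw of tool y 100.1 f [ 0.7 -0.3  0. ] w 87.9 0.0
to [ 601 -297  150] tool units [-0.65 -3.33  3.66]
to [ 601 -297   85] tool units [0.  0.  2.6]
```

move_arm([
  [[-0.2,-0.9,0.5],0,0],
  [[-0.2,-0.9,0.8],0,0],
  [[-0.2,-0.9,0.8],0,0],
  [[-0.1,-0.6,0.8],0,0],
  [[0,0,0.8],0,0],
  [[0,0,0],0,0],
  [[0,0,0],0,0],
  [[0,0,0],0,0],
])

```text
t: 5.3
ee_pos: [602.2, -294.5, 149.8]
orientation: [-0.277, 3.129, -0.001]
ft_force: [0.7, -0.9, 0.8]
width: 88.0
grasp_force: 0.0
```

```bash
python3 - <<'E'
from h import *
need((601,-297,85))
im=cams.get_image("side");cv2.imwrite("pics/s2.png",cv2.resize(im["image"][300:460,330:530,::-1],(800,640))[:600])
E
```

```text
t 5.3 p [ 602.2 -294.5  149.8] yaw of tool y 100.1 f [ 0.7 -0.9  0.8] w 88.0 0.0
to [ 601 -297   85] tool units [ 0.07 -0.09  2.59]
```

View pics/s2.png

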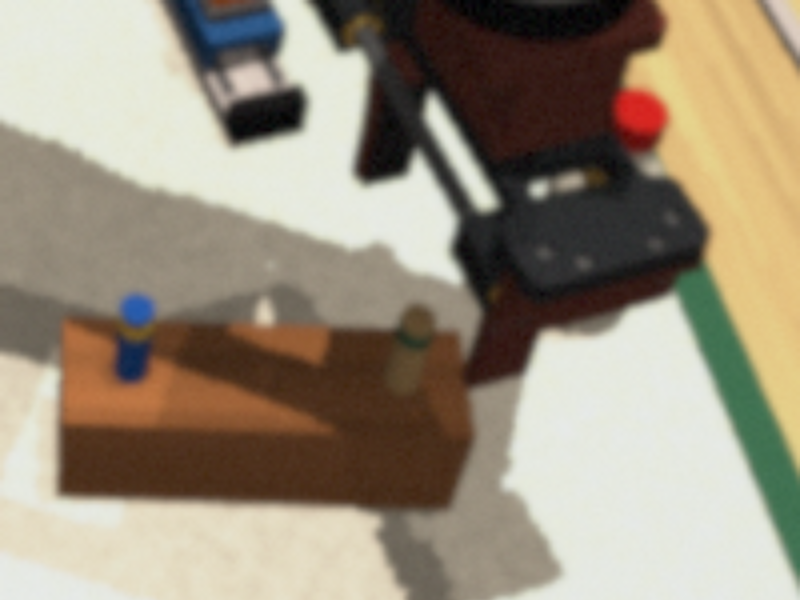

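```bash
python3 - <<'E'
from h import *
o,R=state(); im=cams.get_image("side"); p=np.array(o["ee_pos"])
for s in(50,-50):
    q=proj(im,p+R@np.array([0,s,19.]));print(s,q,(q-[330,300])*4)
imt=cams.get_image("top");print("cap",tri(imt,(463,118),im,(489,329)))
print(atz(imt,463,118,130), atz(im,489,329,130))
E
```

```text
t 5.35 p [ 602.6 -294.5  150.4] yaw of tool y 100.1 f [ 0.7 -0.9  0.1] w 88.0 0.0
50 [424.00002552 342.37133161] [376.00010206 169.48532644]
-50 [452.61832276 394.68997321] [490.47329106 378.75989284]
cap (array([ 712.58699895, -225.52523338,  125.53226845]), np.float64(0.14283971002910437))
[ 710.94784485 -224.11427571  130.        ] [ 710.07380918 -229.01479816  130.        ]
```

move_arm([
  [[0.05,-0.09,0.6],0,0],
  [[0,0,0.7],0,0],
  [[0,0,0.7],0,0],
  [[0,0,0.6],0,0],
  [[0,0,0],0,0.3],
  [[0,0,0],0,0.7],
  [[0,0,0],0,1],
  [[0,0,0],0,1],
  [[0,0,0],0,1],
  [[0,0,0],0,1],
  [[0,0,0],0,1],
  [[0,0,0],0,1],
  [[0,0,0],0,1],
  [[0,0,0],0,1],
])

```text
t: 6.62
ee_pos: [601.0, -297.1, 83.9]
orientation: [-0.276, 3.129, -0.0]
ft_force: [-0.4, 0.2, 0.5]
width: 24.5
grasp_force: 0.0
```

move_arm([
  [[0,0,0],0,1],
  [[0,0,0],0,1],
  [[0,0,0],0,1],
  [[0,0,0],0,1],
  [[0,0,0],0,1],
])

```text
t: 7.03
ee_pos: [601.0, -297.1, 83.8]
orientation: [0.276, -3.129, 0.0]
ft_force: [0.5, -0.2, -0.5]
width: 12.8
grasp_force: 30.0
```

move_arm([
  [[0,0,-0.3],0,1],
  [[0,0,-0.6],0,1],
  [[0,0,-0.8],0,1],
  [[0,0,-0.8],0,1],
  [[0,0,-0.8],0,1],
  [[0,0,-0.8],0,1],
  [[0,0,-0.8],0,1],
  [[0,0,-0.8],0,1],
  [[0,0,-0.5],0,1],
  [[0,0,0],0,1],
  [[0,0,0],0,1],
])

```text
t: 7.95
ee_pos: [601.3, -297.2, 239.9]
orientation: [-0.276, 3.128, -0.002]
ft_force: [0.5, 0.0, -1.2]
width: 12.7
grasp_force: 30.0
```

```bash
python3 - <<'E'
from h import *
need((561.3,33.5,235))
E
```

```text
t 7.95 p [ 601.3 -297.2  239.9] yaw of tool y 100.1 f [ 0.5  0.  -1.2] w 12.7 30.0
to [561.3  33.5 235. ] tool units [-0.74 13.3   0.18]
```

move_arm([
  [[-0.1,0.5,0],0,1],
  [[-0.1,1,0],0,1],
  [[-0.1,1,0],0,1],
  [[-0.1,1,0],0,1],
  [[-0.1,1,0],0,1],
  [[-0.1,1,0],0,1],
  [[-0.1,1,0],0,1],
  [[-0.04,1,0],0,1],
  [[0,1,0],0,1],
  [[0,1,0],0,1],
  [[0,1,0],0,1],
  [[0,1,0.4],0,1],
  [[0,1,0.4],0,1],
  [[0,0.5,0.4],0,1],
  [[0,0.3,0],0,1],
  [[0,0,0],0,1],
  [[0,0,0],0,1],
  [[0,0,0],0,1],
])

```text
t: 9.45
ee_pos: [561.5, 32.7, 209.2]
orientation: [-0.275, 3.129, -0.0]
ft_force: [0.0, 0.9, -0.6]
width: 12.5
grasp_force: 30.0
```

```bash
python3 - <<'E'
from h import *
o,R=state()
tip=np.array(o["ee_pos"])+R@np.array([0,0,74.])
ims=cams.get_image("side");imt=cams.get_image("top")
for n,i in(("side",ims),("top",imt)): print(n,"tip",proj(i,tip).round(1),"mouth",proj(i,(561.3,33.5,100)).round(1))
a=cv2.resize(ims["image"][190:290,330:430],(600,600),interpolation=cv2.INTER_CUBIC)
cv2.imwrite("pics/s3.png",a[...,::-1])
E
```

```text
t 9.45 p [561.5  32.7 209.2] yaw of tool y 100.1 f [ 0.   0.9 -0.6] w 12.5 30.0
side tip [373.4 233.1] mouth [372.  246.1]
top tip [334. 190.] mouth [333.3 193.7]
```

View pics/s3.png

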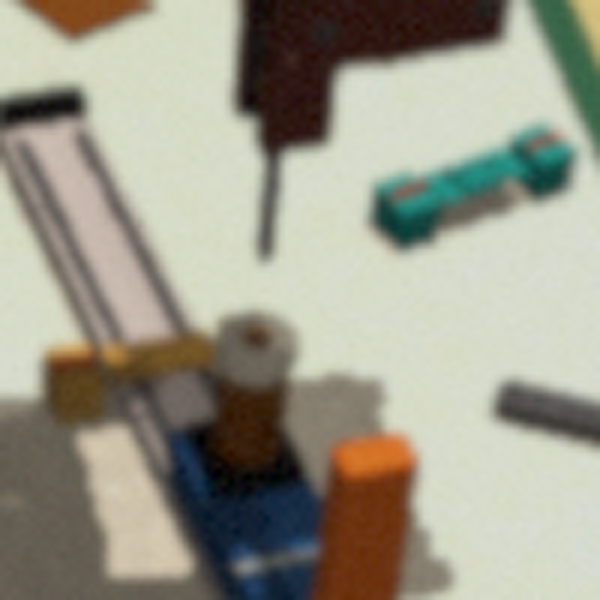

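The side picture shows the rod's tip at (374,233) and the vial mouth at (373,246), consistent with the tip being right above the bore. Descending gently.

move_arm([
  [[0,0.03,0.4],0,1],
  [[0,0,0.4],0,1],
  [[0,0,0.3],0,1],
  [[0,0,0.2],0,1],
  [[0,0,0],0,1],
  [[0,0,0],0,1],
  [[0,0,0],0,1],
])

```text
t: 10.13
ee_pos: [561.0, 34.2, 176.4]
orientation: [-0.276, 3.129, -0.0]
ft_force: [0.3, 0.4, -1.3]
width: 12.4
grasp_force: 30.0
```

```bash
python3 - <<'E'
from h import *
o,R=state()
ims=cams.get_image("side")
a=cv2.resize(ims["image"][210:280,335:405],(600,600),interpolation=cv2.INTER_CUBIC)
cv2.imwrite("pics/s4.png",a[...,::-1])
E
```

```text
t 10.13 p [561.   34.2 176.4] yaw of tool y 100.1 f [ 0.3  0.4 -1.3] w 12.4 30.0
```

View pics/s4.png

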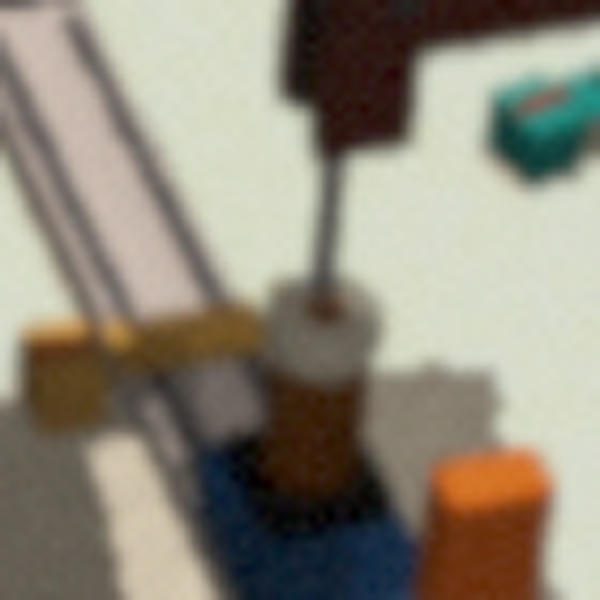

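The tip (crop 322,290) sits just over the bore (325,306), as expected 2 mm above it.

move_arm([
  [[-0.01,0,0.15],0,1],
  [[0,0,0.15],0,1],
  [[0,0,0.15],0,1],
  [[0,0,0.1],0,1],
  [[0,0,0],0,1],
  [[0,0,0],0,1],
])

```text
t: 10.68
ee_pos: [561.2, 34.3, 162.4]
orientation: [-0.276, 3.129, 0.0]
ft_force: [1.7, 0.4, -1.0]
width: 12.0
grasp_force: 30.0
```

move_arm([
  [[-0.02,0,0.15],0,1],
  [[0,0,0.2],0,1],
  [[0,0,0.2],0,1],
  [[0,0,0.2],0,1],
  [[0,0,0.2],0,1],
  [[0,0,0.2],0,1],
  [[0,0,0.1],0,1],
  [[0,0,0],0,1],
  [[0,0,0],0,1],
])

```text
t: 11.43
ee_pos: [561.5, 34.4, 131.2]
orientation: [0.276, -3.129, -0.0]
ft_force: [-0.2, -0.3, -0.2]
width: 12.1
grasp_force: 30.0
```

move_arm([
  [[0,0,0.1],0,1],
  [[0,0,0.08],0,1],
  [[0,0,0.06],0,1],
  [[0,0,0.06],0,1],
  [[0,0,0],0,1],
  [[0,0,0],0,1],
])

```text
t: 11.93
ee_pos: [561.6, 34.4, 123.9]
orientation: [0.276, -3.129, -0.0]
ft_force: [0.3, 0.7, -0.7]
width: 12.6
grasp_force: 30.0
```

move_arm([
  [[0,0,0.06],0,1],
  [[0,0,0.06],0,1],
  [[0,0,0],0,1],
  [[0,0,0],0,1],
])

```text
t: 12.27
ee_pos: [561.9, 34.4, 123.4]
orientation: [-0.276, 3.129, -0.0]
ft_force: [-7.6, -0.0, 24.9]
width: 12.6
grasp_force: 30.0
```

move_arm([
  [[0,0,-0.1],0,1],
  [[0,0,0],0,1],
  [[0,0,0],0,0],
  [[0,0,0],0,0],
  [[0,0,0],0,0],
  [[0,0,0],0,0],
  [[0,0,0],0,0],
  [[0,0,0],0,0],
  [[0,0,-0.4],0,0],
  [[0,0,-0.8],0,0],
  [[0,0,-0.8],0,0],
  [[0,0,-0.8],0,0],
  [[0,0,-0.4],0,0],
  [[0,-0.8,0],0,0],
  [[0,-1,0],0,0],
  [[0,-1,0],0,0],
  [[0,-0.8,0],0,0],
  [[0,-0.4,0],0,0],
  [[0,0,0],0,0],
  [[0,0,0],0,0],
])

```text
t: 13.93
ee_pos: [578.9, -64.0, 203.3]
orientation: [0.274, -3.129, -0.001]
ft_force: [0.4, -0.2, -0.0]
width: 88.0
grasp_force: 0.0
```

```bash
python3 - <<'E'
from h import *
o,R=state()
for c in("side","top"):
    im=cams.get_image(c)
    for q in((561.8,34.4,100),(561.8,34.4,145),(578.6,-64.5,135)): print(c,proj(im,q).round(1))
    if c=="side": cv2.imwrite("pics/s5.png",cv2.resize(im["image"][190:310,320:440],(600,600),interpolation=cv2.INTER_CUBIC)[...,::-1])
E
```

```text
t 13.93 p [578.9 -64.  203.3] yaw of tool y 100.0 f [ 0.4 -0.2 -0. ] w 88.0 0.0
side [372.1 245.8]
side [373.8 228.8]
side [391.7 265.1]
top [332.8 193.5]
top [333.2 188.8]
top [384.4 181.7]
```

View pics/s5.png

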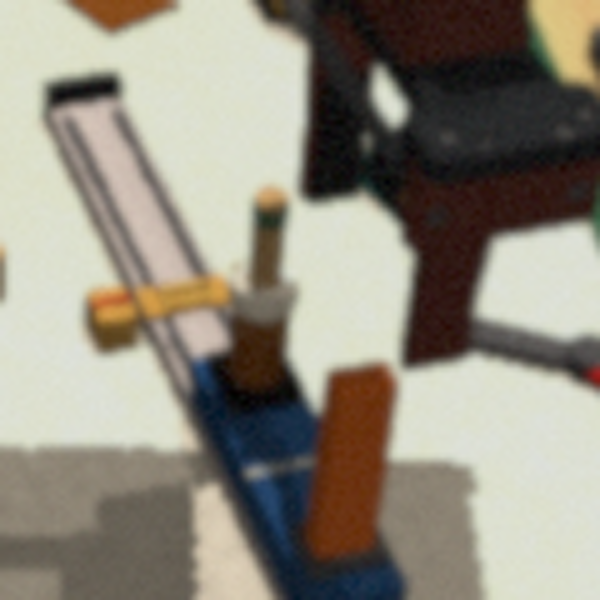

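The rod stands fully in the vial (foot on the rim, crop (263,290); top (269,195), which matches z=145). The orange handle's top is at crop (361,372), where expected.

move_arm([
  [[0,-0.02,0.4],0,0],
  [[0,0,0.8],0,0],
  [[0,0,0.8],0,0],
  [[0,0,0.8],0,0],
  [[0,0,0.6],0,0],
  [[0,0,0.4],0,0],
  [[0,0,0],0,1],
  [[0,0,0],0,1],
  [[0,0,0],0,1],
  [[0,0,0],0,1],
  [[0,0,0],0,1],
  [[0,0,0],0,1],
  [[0,0,0],0,1],
  [[0,0,0],0,1],
  [[0,0,0],0,1],
  [[0,0,0],0,1],
  [[0,0,0],0,1],
  [[0,0,0],0,1],
  [[0,0,0],0,1],
])

```text
t: 15.62
ee_pos: [579.2, -64.5, 108.4]
orientation: [0.276, -3.129, -0.0]
ft_force: [-0.5, -0.1, 0.7]
width: 15.8
grasp_force: 30.0
```

```bash
python3 - <<'E'
from h import *
o,R=state(); p=np.array(o["ee_pos"])
im=cams.get_image("top")
for c in((581.5,127.8),(511.9,115.8)): print("red proj",proj(im,(*c,22)))
hsv=cv2.cvtColor(im["image"],cv2.COLOR_RGB2HSV)
def reds():
    m=((hsv[...,0]<9)|(hsv[...,0]>172))&(hsv[...,1]>110)
    m[:180]=0;m[235:]=0;m[:,:282]=0;m[:,306:]=0
    n,l,st,c=cv2.connectedComponentsWithStats(m.astype(np.uint8))
    return [(st[i,4],c[i].round(1),atz(im,*c[i],22)) for i in range(1,n)]
r=reds();print(r)
for n in np.array([[546.7,121.8],[545.4,121.3]]):
  d=n-p[:2]; print("handle->notch along y",d@R[:2,1],"minus50",d@R[:2,1]-50,"x",d@R[:2,0])
print(hsv[204:214,286:300,0])
cv2.imwrite("pics/t5.png",cv2.resize(im["image"][175:235,275:395],(800,400),interpolation=cv2.INTER_CUBIC)[...,::-1])
E
```

```text
t 15.62 p [579.2 -64.5 108.4] yaw of tool y 100.1 f [-0.5 -0.1  0.7] w 15.8 30.0
red proj [289.51426317 191.5023864 ]
red proj [294.58449079 223.14610678]
[(np.int32(10), array([289.5, 191.5]), array([581.50520349, 127.8312607 ,  22.        ])), (np.int32(11), array([294.6, 223.1]), array([512.02100738, 115.68912257,  22.        ]))]
handle->notch along y 189.13865098143353 minus50 139.13865098143353 x -0.5816603441829571
handle->notch along y 188.87353435897197 minus50 138.87353435897197 x 0.7857142104353656
[[150  28  21  21  22  28  26  23  19  24  30  33  36  34]
 [ 30  29  22  24  23  26  28  20  18  21  27  32  30  26]
 [ 30  28  24  25  22  26  29  20  21  23  26  22  17  23]
 [ 30  27  25  26  21  26  29  23  23  21  25  34  60  60]
 [ 17  25  25  23  20  24  29  23  25  22  26  33  60  45]
 [ 53  37  28  20  18  21  29  24  25  21  26  35  53  42]
 [ 54  53  32  21  19  19  27  27  23  20  24  27  34  48]
 [ 45  50  31  23  22  21  27  28  20  18  22  27  37  68]
 [ 43  60  30  23  25  22  26  29  21  19  22  26  30 165]
 [ 60  70  30  21  24  21  27  29  24  15  16  26  29 135]]
```

View pics/t5.png

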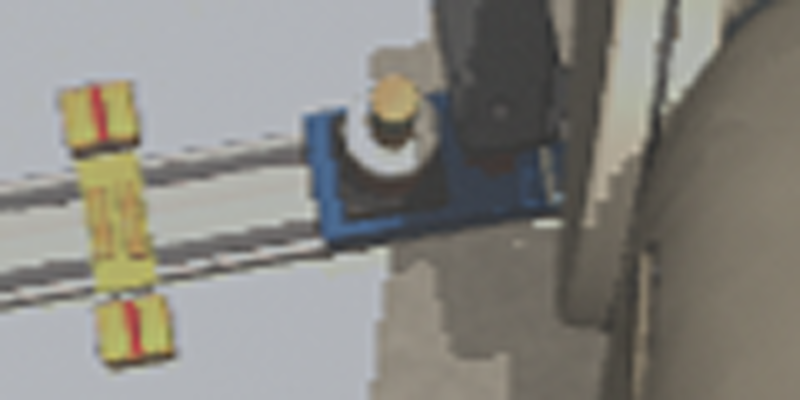

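The top picture shows the rod in the vial. The red lines sit at (289.5,191.5) and (294.6,223.1), so about 139 mm remain along the rail. I'll go 120 mm first, then feel for the ridge.

move_arm([
  [[0,0.2,0],0,1],
  [[0,0.4,0],0,1],
  [[0,0.6,0],0,1],
  [[0,0.6,0],0,1],
  [[0,0.6,0],0,1],
  [[0,0.6,0],0,1],
  [[0,0.6,0],0,1],
  [[0,0.6,0],0,1],
  [[0,0.4,0],0,1],
  [[0,0.2,0],0,1],
  [[0,0,0],0,1],
  [[0,0,0],0,1],
  [[0,0,0],0,1],
])

```text
t: 16.75
ee_pos: [558.6, 53.5, 108.4]
orientation: [-0.276, 3.129, 0.0]
ft_force: [4.9, 2.5, -3.2]
width: 16.0
grasp_force: 30.0
```

move_arm([
  [[0,0.1,0],0,1],
  [[0,0.1,0],0,1],
  [[0,0,0],0,1],
  [[0,0,0],0,1],
])

```text
t: 17.08
ee_pos: [557.7, 58.4, 108.4]
orientation: [-0.275, 3.129, 0.0]
ft_force: [5.3, 0.4, -5.4]
width: 16.0
grasp_force: 30.0
```

```bash
python3 - <<'E'
from h import *
o,R=state(); s=np.array([579.2,-64.5,108.4]); print(R.T@(np.array(o["ee_pos"])-s), R.T@np.array(o["ft_force"]))
E
```

```text
t 17.08 p [557.7  58.4 108.4] yaw of tool y 100.1 f [ 5.3  0.4 -5.4] w 16.0 30.0
[-2.89400593e-01  1.24771316e+02  3.40961603e-02] [-5.32233785 -0.52694754  5.3599643 ]
```

move_arm([
  [[-0.02,0.06,0.01],0,1],
  [[0,0.06,0],0,1],
  [[0,0,0],0,1],
  [[0,0,0],0,1],
])

```text
t: 17.42
ee_pos: [557.2, 61.6, 108.4]
orientation: [0.276, -3.129, -0.0]
ft_force: [0.5, -1.0, 2.9]
width: 16.0
grasp_force: 30.0
```

move_arm([
  [[0,0.06,0],0,1],
  [[0,0.04,0],0,1],
  [[0,0,0],0,1],
  [[0,0,0],0,1],
])

```text
t: 17.75
ee_pos: [556.9, 63.5, 108.4]
orientation: [-0.276, 3.129, -0.001]
ft_force: [1.0, -4.8, 3.9]
width: 15.9
grasp_force: 30.0
```

move_arm([
  [[0,0.06,0],0,1],
  [[0,0.04,0],0,1],
  [[0,0,0],0,1],
  [[0,0,0],0,1],
])

```text
t: 18.08
ee_pos: [556.3, 66.4, 108.3]
orientation: [0.276, -3.129, -0.0]
ft_force: [0.3, -2.2, 5.1]
width: 16.1
grasp_force: 30.0
```

move_arm([
  [[0,0.04,0],0,1],
  [[0,0.04,0],0,1],
  [[0,0,0],0,1],
  [[0,0,0],0,1],
])

```text
t: 18.42
ee_pos: [555.9, 68.7, 108.3]
orientation: [0.276, -3.129, -0.0]
ft_force: [-0.4, 0.4, 6.2]
width: 15.9
grasp_force: 30.0
```

```bash
python3 - <<'E'
from h import *
o,R=state(); s=np.array([579.2,-64.5,108.4]); print(R.T@(np.array(o["ee_pos"])-s), R.T@np.array(o["ft_force"]))
E
```

```text
t 18.42 p [555.9  68.7 108.3] yaw of tool y 100.1 f [-0.4  0.4  6.2] w 15.9 30.0
[-4.49530093e-01  1.35254696e+02  9.84831941e-02] [ 0.32345303  0.44930132 -6.19926758]
```

move_arm([
  [[0,0.05,0],0,1],
  [[0,0,0],0,1],
  [[0,0,0],0,1],
  [[0,0,0],0,1],
])

```text
t: 18.75
ee_pos: [555.7, 70.2, 108.3]
orientation: [0.277, -3.129, -0.001]
ft_force: [-0.6, 1.7, 5.3]
width: 16.3
grasp_force: 30.0
```

move_arm([
  [[0,0.05,0],0,1],
  [[0,0,0],0,1],
  [[0,0,0],0,1],
  [[0,0,0],0,1],
])

```text
t: 19.08
ee_pos: [555.4, 71.6, 108.4]
orientation: [0.276, -3.129, -0.001]
ft_force: [-0.6, 0.8, 5.4]
width: 15.5
grasp_force: 30.0
```

```bash
python3 - <<'E'
from h import *
for k in range(3):
    im=cams.get_image(["side","top","side"][k]); o,R=state(); s=np.array([579.2,-64.5,108.4]); print(R.T@(np.array(o["ee_pos"])-s), R.T@np.array(o["ft_force"]))
    cv2.imwrite("pics/z%d.png"%k,cv2.resize(im["image"][180:280,310:410] if k==0 else im["image"][175:235,245:365],(600,600) if k==0 else (800,400),interpolation=cv2.INTER_CUBIC)[...,::-1])
E
```

```text
t 19.13 p [555.5  71.6 108.3] yaw of tool y 100.1 f [-1.6  1.2  4.8] w 15.9 30.0
[ -0.48026986 138.15789939   0.1610408 ] [ 1.32823031  1.45532519 -4.81432825]
t 19.18 p [555.5  71.6 108.4] yaw of tool y 100.1 f [-0.3  2.1  5.8] w 15.8 30.0
[ -0.49520354 138.18784469   0.14323711] [-0.10391151  2.11361234 -5.77031435]
t 19.23 p [555.4  71.6 108.3] yaw of tool y 100.1 f [-1.8  2.5  4.8] w 15.8 30.0
[ -0.47211607 138.17610537   0.16130232] [ 1.34716245  2.79130274 -4.74811273]
```

View pics/z0.png

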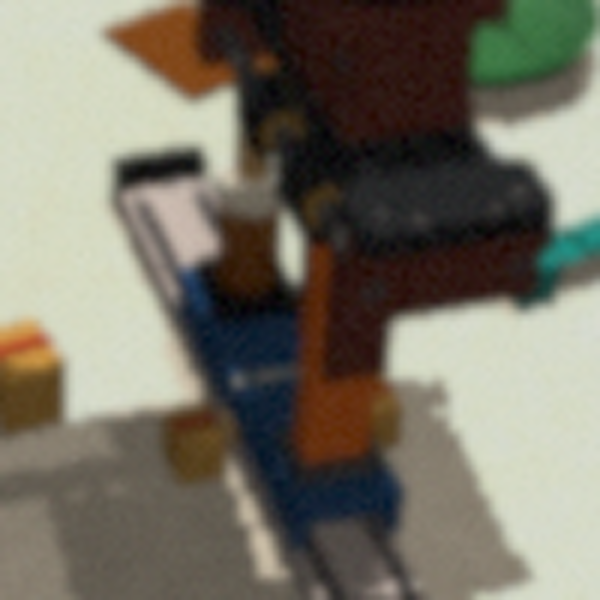

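move_arm([
  [[0,0.04,0.01],0,1],
  [[0,0,0],0,1],
  [[0,0,0],0,1],
  [[0,0,0],0,1],
])

```text
t: 19.57
ee_pos: [555.3, 72.5, 108.3]
orientation: [-0.276, 3.129, 0.001]
ft_force: [-0.5, 2.9, 7.8]
width: 16.1
grasp_force: 30.0
```

move_arm([
  [[0,0.03,0],0,1],
  [[0,0,0],0,1],
  [[0,0,0],0,1],
  [[0,0,0],0,1],
])

```text
t: 19.9
ee_pos: [555.2, 73.1, 108.3]
orientation: [0.276, -3.129, -0.001]
ft_force: [-0.9, 1.2, 8.3]
width: 15.7
grasp_force: 30.0
```

```bash
python3 - <<'E'
from h import *
for k in range(4):
    im=cams.get_image("top" if k%2 else "side"); o,R=state(); s=np.array([579.2,-64.5,108.4]); p=np.array(o["ee_pos"]); print((R.T@(p-s))[1], R.T@np.array(o["ft_force"]))
    if k<2:
        y=R[:,1];x=R[:,0]*-1
        n=np.array([546.3,121.6,0]);m=p+50*y
        for t,c in(("side",0),("top",1)):
            if c==k:
                for a in(-21,21): q=n+a*-x*-1; q[2]=40; print(t,"white line end if at notch",proj(im,q))
        cv2.imwrite("pics/y%d.png"%k,cv2.resize(im["image"][210:270,320:400],(800,600),interpolation=cv2.INTER_CUBIC)[...,::-1] if k==0 else cv2.resize(im["image"][175:235,245:365],(800,400),interpolation=cv2.INTER_CUBIC)[...,::-1])
E
```

```text
t 19.95 p [555.2  73.1 108.3] yaw of tool y 100.1 f [-1.1  0.7  8.3] w 15.9 30.0
139.66915167897457 [ 1.01127721  0.84452688 -8.27086227]
side white line end if at notch [348.12355793 243.25665918]
side white line end if at notch [365.43495114 240.18166031]
t 20.0 p [555.2  73.1 108.3] yaw of tool y 100.1 f [-0.5 -0.3  6.8] w 15.6 30.0
139.68568405081973 [ 0.57519782 -0.17615373 -6.84011891]
top white line end if at notch [293.08175476 215.63238589]
top white line end if at notch [289.90547391 196.4838783 ]
t 20.05 p [555.2  73.1 108.3] yaw of tool y 100.1 f [-0.6  0.7  8.1] w 15.8 30.0
139.6749173488271 [ 0.47957541  0.80236558 -8.05459148]
t 20.1 p [555.2  73.1 108.3] yaw of tool y 100.1 f [-1.   0.8  8.6] w 16.0 30.0
139.67674266530392 [ 0.86419612  1.0138564  -8.62000545]
```

View pics/y0.png

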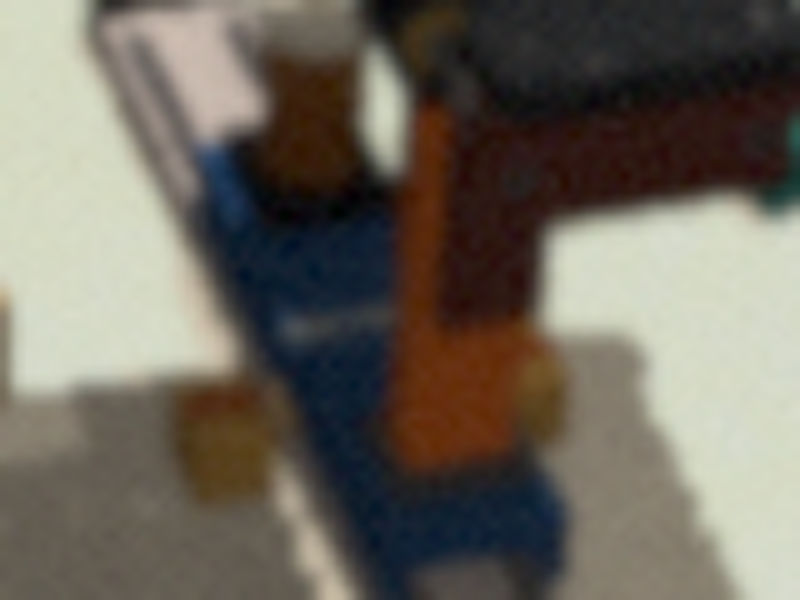

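The white line's left end is at (348.3,242.8) in the side image, against (348.1,243.3) predicted for the notch. The force along the rail went from resisting to pulling to about zero, so the ball is in the notch. I'll relax the slight downward push and hand in.

move_arm([
  [[0,0.01,-0.01],0,1],
  [[0,0,0],0,1],
  [[0,0,0],0,1],
  [[0,0,0],0,1],
  [[0,0,0],0,1],
])

```text
t: 20.52
ee_pos: [555.2, 73.2, 108.3]
orientation: [0.276, -3.129, -0.0]
ft_force: [-0.4, 0.5, 6.3]
width: 15.7
grasp_force: 30.0
```

```bash
python3 - <<'E'
from h import *
o,R=state(); print(ctrl.close_job())
E
```

```text
t 20.52 p [555.2  73.2 108.3] yaw of tool y 100.1 f [-0.4  0.5  6.3] w 15.7 30.0
the job is handed in; nothing more can be done
None
```

I handed the job in at 20.5 s: the rod is fully down in the vial, and the arm still grips the orange handle with the carriage in the notch, to within about 0.5 mm by camera and force readings; no verdict was returned.

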